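# Open the push-and-turn safety cap of the degreaser bottle

## Robot

A 6-joint arm with a two-finger parallel gripper is mounted at the origin on the work surface. World frame = base frame: x ahead of the robot, y to its left, z up, the work surface at z = 0. Lengths are in m, angles in rad, forces in N, time in s.
With the tool pointing down it reaches from about 0.425 to 0.925 m from the base axis. Payload 12.5 kg.
Tool frame: the origin (TCP) lies midway between the tips of the shut fingers; the grasp point (between the pads) lies 19 mm behind it; z points along the fingers, y is the line along which they close (so a half turn about z gives the same grasp; the last joint's range is limited). The gripper opens to 85 mm and grips with 20 to 120 N. Pads are 22 mm wide; open, the fingers measure 114 mm over their backs; the gripper's body (76 mm by 85 mm) begins 54 mm behind the grasp point. The pads swing forward as they close: fully open they stand 13 mm farther back than shut.
Start: joints at [1.225, 0.491, 1.559, -0, 1.092, -0.106], TCP at [0.148, 0.607, 0.231] pointing down, gripper open.
Joint ranges: [-3.1, 3.1], [-0.84, 2.19], [0.05, 2.79], [-1.13, 4.28], [0.06, 2.93], [-2.69, 2.69]. Speed limits (rad/s): [2.22, 2.22, 2.79, 3.14, 3.14, 3.14].

## Interface

Orientations are given as [roll, pitch, yaw] about the fixed x, y, z axes, in that order (R = Rz(yaw) Ry(pitch) Rx(roll)).
In Python, from workcell import ctrl gives the robot as it stands.
- The arm moves only by the tool apply_moves, never from a script. Its argument "commands" is a list of rows, each an object of numbers: "grip": the opening, from 0 (shut) to 1 (fully open); "dx", "dy", "dz": the shift along the world's x, y, z scaled (see below); "twist": the turn about the world's z scaled (see below). A call has 1 to 5 rows; each row shifts and turns the commanded pose from where the row before left it; what a row does not reach is not made up. The controller multiplies each number of a shift by 120 mm and each number of a turn by 180 degrees. A row lasts 1/10 s, in which the tool goes at most 50 mm and 8.59 degrees, less where a joint would pass 70% of its speed; a pose out of reach is approached as far as the arm can. A call with a number of a shift or a turn outside -1 to 1 is refused whole. A call with a gripper value outside its range is refused whole. The fingers move at their own pace and stop on an object; the grip force is fixed at half the most. Time passes only in rows, so rows that do not move let the fingers close. It gives the time, the measured TCP pose, the force, the opening and the grip force at its end, in the units of the state.
- ctrl.observe(): the state, without advancing time (a new reading comes with each control period).
- ctrl.get_image(name): name is "scene" or "side" or "wrist"; returns (picture, depth): 384x512x3 uint8, blue, green, red; 384x512 float32, m along the optical axis (not along the pixel's ray), 0 where there is no reading.
- ctrl.calibration(name): a dict with "fx", "fy", "cx", "cy" (pixels), "rvec" (rotation vector, rad) and "tvec" (3), from world to camera coordinates, as OpenCV has them. Camera axes: x right, y down, z forward; pixel columns grow to the right and rows downward; lengths in m; the calibration is good to about 2 mm. The wrist camera is an equidistant fisheye: a pixel r from the principal point sees the ray r / f radians off the axis. A picture is of the moment at which its call begins: read the wrist's pose just before it. calibration takes no time and is no camera call; for the wrist camera it gives the pose at the moment of the call.
- ctrl.sign_off(): hands the job in; it is judged then, once.
The state is a dict: "time_s": time; "qpos": joint angles; "qvel": joint speeds; "tau": joint torques, N m; "tool_pos": TCP position; "eef_rot": TCP orientation; "force": force on the tool from outside, world axes, zero at the start; "moment": the same for the moment, N m; "grip_width": opening from 0.0 (shut) to 1.0 (fully open); "grasp_force": force on a finger pad.
Only numpy, scipy, OpenCV 4.12 (cv2) and the standard library are available. Lean on these libraries where they do the work, as an engineer would, in place of code of your own. Each camera call takes 0.05 s, during which the arm holds its last target. There are 200 camera calls.

## Task

Open the short, wide bottle of degreaser: push its safety cap down against the spring, twist it counter-clockwise (seen from above) while it is pressed until it is free, then lift it straight off. Finish while still holding the cap in the gripper, level and over the bottle, about 8 cm clear above its mouth, and stay there: do not put it down or let it go. Leave the tall bottle shut and do not push the other things on the table about.

Things in the scene. Friction and masses are not known exactly. Their poses are not given: they have to be found in the camera images.
- short_bottle: the short, wide grey bottle (90 mm across), clamped in a round holder (120 mm across) bolted to the table; it cannot move. May stand left or right. Origin: centre of the holder's underside, at table level, z up the bottle's axis. Shoulder: 42 mm across 20 mm beneath the locked cap's lower rim, sloping out to 66 mm across 8 mm lower and to the full 90 mm 22 mm lower.
- short_bottle_mouth (a point): centre of the mouth of the short bottle: the top of its white neck, 138 mm above the table, inside the cap at the start. Neck 27 mm across, with a bayonet flange of 35 mm
- short_bottle_spring (a joint): how far the spring plunger in the short bottle's neck is pushed in, m: 0 with the cap locked, at most 0.009. The cap needs 7 N to start down, 10 N at 4 mm, 13 N at 9 mm (bottom). Pressed 4 to 8.5 mm down it can be turned; unpressed it turns only a few degrees
- short_cap_top (a point): centre of the flat top of the short bottle's cap, 28 mm above its lower rim. Pressed, the cap turns counter-clockwise seen from above: free to lift straight off between 53 and 80 degrees of turn (aim at 67 degrees, 1.17 rad), a stop blocks it at about 81. It does not open clockwise
- short_cap: black round safety cap of the short bottle: 46 mm across, 28 mm tall, about 40 g, ribbed. Origin on its axis at its lower rim, z up; it starts locked on the bottle with that rim 125 mm above the table and its x along the bottle's x. The cap to take off; can be gripped from above across any diameter.
- tall_bottle: the tall, slim grey bottle (66 mm across), clamped in a holder of the same kind, with the same kind of neck and cap; it is to stay shut. Origin at the centre of the holder's underside
- tall_cap: black round safety cap of the tall bottle: 46 mm across, 28 mm tall, about 40 g, ribbed. Origin on its axis at its lower rim, z up; it starts locked on the bottle with that rim 190 mm above the table and its x along the bottle's x. To be left alone.
- spray_can: loose spray can, 64 mm across, 190 mm tall; origin at the centre of its underside; not part of the job
- paint_tin: loose paint tin, 100 mm across, 118 mm tall; origin at the centre of its underside; not part of the job
- tape_roll: loose roll of tape lying flat, 96 mm across, 48 mm tall, hole 76 mm; origin at the centre of its underside; not part of the job
- screwdriver: loose screwdriver lying flat, 200 mm long along its own x, its origin at its middle; not part of the job
- wrench: loose spanner lying flat along its own x; not part of the job
- sleeve: loose steel sleeve standing upright, 32 mm across, 30 mm tall; origin at the centre of its underside; not part of the job
Not all that is in view belongs to the job. What is shaped like the short_cap but orange is not meant.

How it is judged:
By the outcome, as a careful person would: the job done as asked, in the order asked, and still so for the second after the job is handed in, while the arm keeps its last pose, push and grip.
It also fails if it takes over 32 s, if anything falls off the work surface, if the arm or the gripper's body presses on something with over 40 N, if the wrist force passes 120 N, or if a joint passes its speed limit or range.

## Working session

There is one attempt and no reset: what is moved stays moved. The work goes in short steps, Python scripts to look and compute and a tool call to move; the robot and the scene stay as the last step left them, time stands still between calls to the robot, and variables do not carry over. Pictures are saved under pics/ and viewed, at most 10 in all, crops included, and the job is handed in when it is done.

Besides the shell and the picture viewer there is one more tool, called after "Call:" as name([rows], argument=value, ...), one row to a line, values as JSON. apply_moves: Moves the arm, as the interface text tells. Its arguments: {"type":"object","properties":{"commands":{"type":"array"}},"required":["commands"]}

```bash
mkdir -p pics; cat > h.py <<'E'
import numpy as np, cv2
from workcell import ctrl
def pts(name, d):
    c=ctrl.calibration(name); R=cv2.Rodrigues(np.array(c['rvec'],float))[0]; t=np.array(c['tvec'],float).ravel()
    v,u=np.mgrid[:d.shape[0],:d.shape[1]]
    P=np.stack([(u-c['cx'])/c['fx']*d,(v-c['cy'])/c['fy']*d,d],-1)
    return (P-t)@R
E
python3 - <<'E'
from h import *
for n in('scene','side'):
    p,d=ctrl.get_image(n); cv2.imwrite(f'pics/{n}0.png',p); np.save(f'{n}.npy',pts(n,d)); np.save(n+'_d.npy',d)
s=ctrl.observe();print(s)
E
```

```text
{'time_s': 0.1, 'qpos': array([ 1.22541622e+00,  4.91494599e-01,  1.55940079e+00,  2.03011213e-06,
        1.09166752e+00, -1.05592700e-01]), 'qvel': array([ 1.13092187e-03, -2.80676163e-03, -7.84999222e-04,  1.88161193e-03,
       -1.38620864e-04, -8.18148200e-05]), 'tau': array([ 1.34795966e-03, -6.19440866e+01, -2.62023854e+01, -8.90392903e-05,
        2.93805853e-03,  1.93354521e-05]), 'tool_pos': array([0.14834137, 0.60693887, 0.23078485]), 'eef_rot': array([-3.14062799e+00, -1.04052315e-04,  2.90180425e+00]), 'force': array([ 0.30478754,  0.18501955, -0.16960566]), 'moment': array([ 0.02363072, -0.04641698,  0.02679413]), 'grasp_force': 0.0, 'grip_width': 1.0015121439475025}
```

View pics/scene0.png

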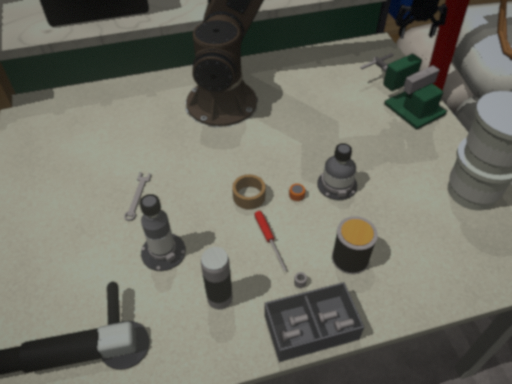

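View pics/side0.png

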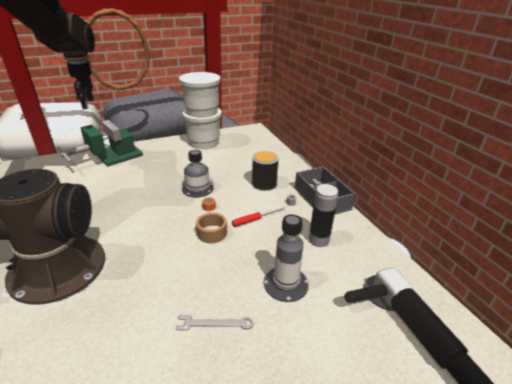

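Cap candidates in the scene picture are the black cap on the short wide bottle (343,151), the black cap on the tall bottle (150,203) and the loose orange cap (297,191). I choose (343,151), which is (195,156) in the side view, and will check it in a crop.

```bash
python3 - <<'E'
from h import *
p=cv2.imread('pics/scene0.png'); a=cv2.resize(p[130:210,290:390],None,fx=4,fy=4,interpolation=2)
q=cv2.imread('pics/side0.png'); b=cv2.resize(q[140:220,150:250],None,fx=4,fy=4,interpolation=2)
cv2.imwrite('pics/crop1.png',np.hstack([a,b]))
for n,(u,v) in (('scene',(343,151)),('side',(195,156))):
    P=np.load(n+'.npy')[v-20:v+20,u-20:u+20].reshape(-1,3)
    print(n,np.load(n+'.npy')[v,u])
    c0=np.load(n+'.npy')[v,u]
    top=P[(abs(P[:,2]-.153)<.005)&(np.hypot(*(P[:,:2]-c0[:2]).T)<.05)]
    if len(top):
        print('top',len(top),top.mean(0),(top.min(0)+top.max(0))/2,np.ptp(top,axis=0))
    # holder ring
    Q=np.load(n+'.npy').reshape(-1,3); Q=Q[(np.hypot(*(Q[:,:2]-c0[:2]).T)<.09)&(Q[:,2]>.006)]
    print(Q.min(0),Q.max(0))
E
```

```text
scene [0.47620975 0.24095894 0.15451458]
top 175 [0.46920848 0.24489468 0.15324065] [0.46577553 0.24505403 0.15276301] [0.05032172 0.045905   0.00928737]
[0.39185044 0.16239392 0.00600038] [0.55612275 0.30982755 0.15919569]
side [0.46310904 0.22593002 0.14747496]
top 71 [0.4675498  0.24204522 0.15186197] [0.4676419  0.24381046 0.15175288] [0.04235716 0.04613161 0.00731482]
[0.41144374 0.13835039 0.00600852] [0.52683027 0.27646622 0.15541029]
```

View pics/crop1.png

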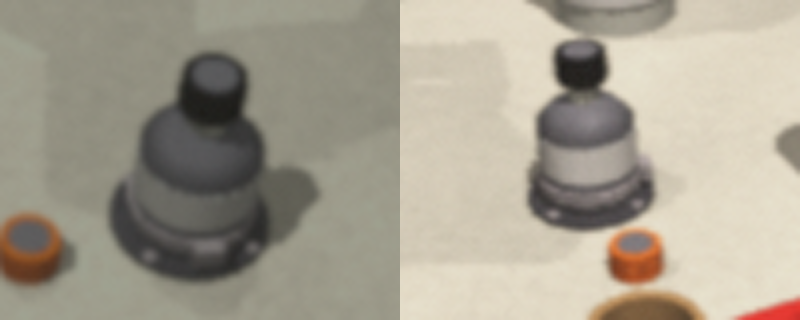

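The crop confirms it: a black cap on the short wide bottle, with the orange cap loose beside it. The cap is at about (0.467, 0.244) with its top at 0.153 m. I'll move above it.

Call:
apply_moves([
  {"dx": 0.22,"dy": -0.25,"grip": 1},
  {"dx": 0.22,"dy": -0.25,"grip": 1},
  {"dx": 0.22,"dy": -0.25,"grip": 1},
  {"dx": 0.22,"dy": -0.25,"grip": 1},
  {"dx": 0.22,"dy": -0.25,"grip": 1},
])

```text
validation failed for argument at $.co...
```

Call:
apply_moves([
  {"dx": 0.22,"dy": -0.25,"grip": 1},
  {"dx": 0.22,"dy": -0.25,"grip": 1},
  {"dx": 0.22,"dy": -0.25,"grip": 1},
  {"dx": 0.22,"dy": -0.25,"grip": 1},
  {"dx": 0.22,"dy": -0.25,"grip": 1},
])

```text
validation failed for argument at $.co...
```

Call:
apply_moves([
  {"dx": 0.22,"dy": -0.25,"grip": 1},
  {"dx": 0.22,"dy": -0.25,"grip": 1},
  {"grip": 1},
  {"grip": 1},
])

```text
validation failed for argument at $.co...
```

```bash
python3 - <<'E'
from h import *
c=ctrl.calibration('wrist'); p,d=ctrl.get_image('wrist'); cv2.imwrite('pics/w1.png',p)
print(c); s=ctrl.observe(); print(s['time_s'],s['tool_pos'],s['eef_rot'],s['qpos'])
R=cv2.Rodrigues(np.array(c['rvec'],float))[0]; t=np.array(c['tvec'],float).ravel()
v,u=np.mgrid[:384,:512]; x=(u-c['cx'])/c['fx']; y=(v-c['cy'])/c['fy']; r=np.hypot(x,y)+1e-9
k=np.tan(np.minimum(r,1.45))/r
W=(np.stack([x*k*d,y*k*d,d],-1)-t)@R
m=(d>0)&(abs(W[...,2]-.153)<.004)&(np.hypot(W[...,0]-.467,W[...,1]-.2445)<.04)
T=W[m]; print(m.sum(),T.mean(0),(T.min(0)+T.max(0))/2,np.ptp(T,axis=0))
print(cv2.minEnclosingCircle(T[:,:2].astype(np.float32)))
# expected pixel of cap top
E
```

```text
{'fx': 297.3186396354542, 'fy': 297.3186396354542, 'cx': 254.52992232505517, 'cy': 193.1513180542934, 'rvec': array([-2.30116132, -1.80760913, -0.23590785]), 'tvec': array([-0.62511408, -0.03447281,  0.37794674])}
0.15 [0.1483521  0.60695929 0.23086437] [-3.14076061e+00 -1.23763265e-04  2.90176900e+00] [ 1.22539730e+00  4.91403009e-01  1.55933513e+00  3.98844373e-05
  1.09169497e+00 -1.05593820e-01]<stdin>:9: RuntimeWarning: Mean of empty slice.
  ret = um.true_divide(
Traceback (most recent call last):
ValueError: zero-size array to reduction operation minimum which has no identity
```

View pics/w1.png

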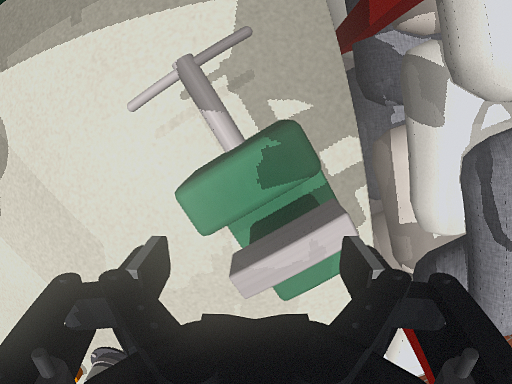

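The arm has not moved; the picture shows only the vise below it. The rows probably need all five fields.

Call:
apply_moves([
  {"dx": 0.22,"dy": -0.25,"dz": 0,"twist": 0,"grip": 1},
  {"dx": 0.22,"dy": -0.25,"dz": 0,"twist": 0,"grip": 1},
  {"dx": 0.22,"dy": -0.25,"dz": 0,"twist": 0,"grip": 1},
  {"dx": 0.22,"dy": -0.25,"dz": 0,"twist": 0,"grip": 1},
  {"dx": 0.22,"dy": -0.25,"dz": 0,"twist": 0,"grip": 1},
])

```text
time_s: 0.65
tool_pos: [0.2812, 0.4558, 0.2312]
eef_rot: [-3.141, -0.0, 2.902]
force: [1.0, 0.1, 0.7]
grip_width: 0.997
grasp_force: 0.0
```

Call:
apply_moves([
  {"dx": 0.22,"dy": -0.25,"dz": 0,"twist": 0,"grip": 1},
  {"dx": 0.22,"dy": -0.25,"dz": 0,"twist": 0,"grip": 1},
  {"dx": 0.22,"dy": -0.25,"dz": 0,"twist": 0,"grip": 1},
  {"dx": 0.22,"dy": -0.25,"dz": 0,"twist": 0,"grip": 1},
  {"dx": 0.22,"dy": -0.25,"dz": 0,"twist": 0,"grip": 1},
])

```text
time_s: 1.15
tool_pos: [0.4133, 0.3057, 0.2313]
eef_rot: [3.142, 0.0, 2.902]
force: [1.0, 0.4, 0.3]
grip_width: 0.998
grasp_force: 0.0
```

Call:
apply_moves([
  {"dx": 0.22,"dy": -0.25,"dz": 0,"twist": 0,"grip": 1},
  {"dx": 0.22,"dy": -0.25,"dz": 0,"twist": 0,"grip": 1},
  {"dx": 0,"dy": 0,"dz": 0,"twist": 0,"grip": 1},
  {"dx": 0,"dy": 0,"dz": 0,"twist": 0,"grip": 1},
])

```text
time_s: 1.55
tool_pos: [0.4654, 0.2466, 0.2311]
eef_rot: [-3.141, -0.001, 2.9]
force: [-0.3, -0.0, -0.5]
grip_width: 0.999
grasp_force: 0.0
```

```bash
cat > look.py <<'E'
from h import *
import sys
c=ctrl.calibration('wrist'); p,d=ctrl.get_image('wrist'); cv2.imwrite(f'pics/{sys.argv[1]}.png',p)
s=ctrl.observe(); print(s['time_s'],s['tool_pos'],s['eef_rot'],s['qpos'])
R=cv2.Rodrigues(np.array(c['rvec'],float))[0]; t=np.array(c['tvec'],float).ravel()
v,u=np.mgrid[:384,:512]; x=(u-c['cx'])/c['fx']; y=(v-c['cy'])/c['fy']; r=np.hypot(x,y)+1e-9
k=np.tan(np.minimum(r,1.45))/r
W=(np.stack([x*k*d,y*k*d,d],-1)-t)@R
m=(d>0)&(abs(W[...,2]-.153)<.004)&(np.hypot(W[...,0]-.467,W[...,1]-.2445)<.04)
T=W[m]; print(m.sum(),T.mean(0),(T.min(0)+T.max(0))/2,np.ptp(T,axis=0))
print(cv2.minEnclosingCircle(T[:,:2].astype(np.float32)))
E
python3 look.py w2
```

```text
1.6 [0.4648512  0.24724338 0.23114765] [-3.14151876e+00 -6.14551771e-04  2.90124427e+00] [ 3.63189444e-01  3.51898332e-01  1.79859809e+00  3.44065810e-04
  9.91644173e-01 -9.67446912e-01]
2579 [0.46647102 0.24771632 0.15321066] [0.46728625 0.24732373 0.15248438] [0.04489154 0.04546336 0.00681322]
((0.46744391322135925, 0.24760103225708008), 0.023119613528251648)
```

View pics/w2.png

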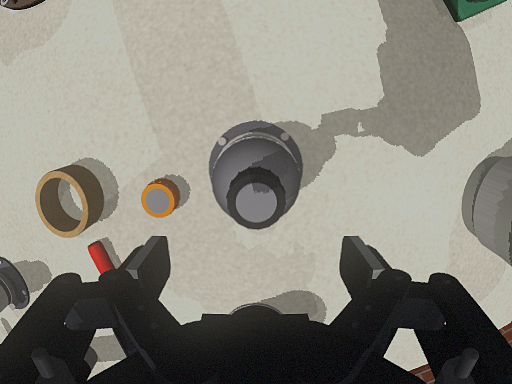

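The cap top is at (257,203), centred between the fingers. The fit gives (0.467, 0.2475) with radius 23 mm, so it needs +2 mm in x before going down.

Call:
apply_moves([
  {"dx": 0.02,"dy": 0,"dz": -0.19,"twist": 0,"grip": 1},
  {"dx": 0,"dy": 0,"dz": -0.19,"twist": 0,"grip": 1},
  {"dx": 0,"dy": 0,"dz": -0.19,"twist": 0,"grip": 1},
  {"dx": 0,"dy": 0,"dz": -0.19,"twist": 0,"grip": 1},
  {"dx": 0,"dy": 0,"dz": -0.18,"twist": 0,"grip": 1},
])

```text
time_s: 2.1
tool_pos: [0.4666, 0.2483, 0.1177]
eef_rot: [3.142, -0.0, 2.904]
force: [1.1, 0.8, -0.3]
grip_width: 0.999
grasp_force: 0.0
```

Call:
apply_moves([
  {"dx": 0,"dy": 0,"dz": 0,"twist": 0,"grip": 1},
  {"dx": 0,"dy": 0,"dz": 0,"twist": 0,"grip": 0.4},
  {"dx": 0,"dy": 0,"dz": 0,"twist": 0,"grip": 0.4},
  {"dx": 0,"dy": 0,"dz": 0,"twist": 0,"grip": 0.4},
  {"dx": 0,"dy": 0,"dz": 0,"twist": 0,"grip": 0.4},
])

```text
time_s: 2.6
tool_pos: [0.4679, 0.2475, 0.1197]
eef_rot: [3.14, 0.001, 2.902]
force: [-1.7, 1.0, 7.0]
grip_width: 0.528
grasp_force: 60.1
```

Call:
apply_moves([
  {"dx": 0,"dy": 0,"dz": 0,"twist": 0,"grip": 0},
  {"dx": 0,"dy": 0,"dz": 0,"twist": 0,"grip": 0},
  {"dx": 0,"dy": 0,"dz": 0,"twist": 0,"grip": 0},
  {"dx": 0,"dy": 0,"dz": 0,"twist": 0,"grip": 0},
  {"dx": 0,"dy": 0,"dz": 0,"twist": 0,"grip": 0},
])

```text
time_s: 3.1
tool_pos: [0.4679, 0.2475, 0.1197]
eef_rot: [3.14, 0.001, 2.902]
force: [-2.2, 1.0, 6.9]
grip_width: 0.524
grasp_force: 60.1
```

Gripped at 60 N, with 7 N of upward preload. Next I press about 6.5 mm, allowing for arm compliance.

Call:
apply_moves([
  {"dx": 0,"dy": 0,"dz": -0.02,"twist": 0,"grip": 0},
  {"dx": 0,"dy": 0,"dz": -0.02,"twist": 0,"grip": 0},
  {"dx": 0,"dy": 0,"dz": -0.02,"twist": 0,"grip": 0},
  {"dx": 0,"dy": 0,"dz": 0,"twist": 0,"grip": 0},
  {"dx": 0,"dy": 0,"dz": 0,"twist": 0,"grip": 0},
])

```text
time_s: 3.6
tool_pos: [0.4679, 0.2474, 0.1128]
eef_rot: [3.14, 0.002, 2.902]
force: [-3.2, 0.4, 11.8]
grip_width: 0.524
grasp_force: 60.6
```

Depth is about 6.9 mm, and the 11.8 N reading agrees. Now the counter-clockwise twist, first half.

Call:
apply_moves([
  {"dx": 0,"dy": 0,"dz": 0,"twist": 0.037,"grip": 0},
  {"dx": 0,"dy": 0,"dz": 0,"twist": 0.037,"grip": 0},
  {"dx": 0,"dy": 0,"dz": 0,"twist": 0.037,"grip": 0},
  {"dx": 0,"dy": 0,"dz": 0,"twist": 0.037,"grip": 0},
  {"dx": 0,"dy": 0,"dz": 0,"twist": 0.037,"grip": 0},
])

```text
time_s: 4.1
tool_pos: [0.4686, 0.2476, 0.1131]
eef_rot: [3.141, 0.004, -2.796]
force: [-0.3, 0.4, 10.7]
grip_width: 0.527
grasp_force: 60.5
```

```bash
python3 -c "
from h import *
s=ctrl.observe();print(s)"
```

```text
{'time_s': 4.1, 'qpos': array([ 3.61255148e-01,  5.14726015e-01,  1.91444762e+00,  3.13342138e-04,
        7.08639919e-01, -1.55577975e+00]), 'qvel': array([-1.60298963e-03,  2.50939521e-03, -1.43494480e-03,  6.97537058e-04,
        7.62726252e-04, -1.15307972e+00]), 'tau': array([ -0.23528539, -49.30010319, -15.35335779,  -0.07623508,
        -0.05075068,   1.88724697]), 'tool_pos': array([0.46862911, 0.2475679 , 0.11305799]), 'eef_rot': array([ 3.14133111,  0.00377558, -2.7955921 ]), 'force': array([-0.30306751,  0.40689077, 10.70243997]), 'moment': array([0.05164095, 0.05453656, 0.00859648]), 'grasp_force': 60.549484617076814, 'grip_width': 0.5265315878954939}
```

The moment is tiny, so the cap is turning with the gripper. I'll continue.

Call:
apply_moves([
  {"dx": 0,"dy": 0,"dz": 0,"twist": 0.037,"grip": 0},
  {"dx": 0,"dy": 0,"dz": 0,"twist": 0.037,"grip": 0},
  {"dx": 0,"dy": 0,"dz": 0,"twist": 0.037,"grip": 0},
  {"dx": 0,"dy": 0,"dz": 0,"twist": 0.037,"grip": 0},
  {"dx": 0,"dy": 0,"dz": 0,"twist": 0.038,"grip": 0},
])

```text
time_s: 4.6
tool_pos: [0.4684, 0.2476, 0.113]
eef_rot: [-3.14, 0.003, -2.211]
force: [-2.1, 1.9, 10.6]
grip_width: 0.524
grasp_force: 60.5
```

Call:
apply_moves([
  {"dx": 0,"dy": 0,"dz": 0,"twist": 0,"grip": 0},
  {"dx": 0,"dy": 0,"dz": 0,"twist": 0,"grip": 0},
])

```text
time_s: 4.8
tool_pos: [0.4684, 0.2476, 0.113]
eef_rot: [-3.14, 0.003, -2.216]
force: [-1.5, 0.4, 11.9]
grip_width: 0.528
grasp_force: 60.7
```

```bash
python3 -c "
from h import *
s=ctrl.observe();print(s['eef_rot'],s['force'],s['moment'],s['tool_pos'],np.degrees(s['eef_rot'][2]+2*np.pi-2.902))"
```

```text
[-3.13997941e+00  2.93481126e-03 -2.21559411e+00] [-1.53956965  0.44070567 11.85187089] [0.07130822 0.24246797 0.03427853] [0.46843243 0.24755865 0.11301669] 66.78345640423984
```

The turn is 66.8° with low moment. I'll lift slowly at first.

Call:
apply_moves([
  {"dx": 0,"dy": 0,"dz": 0.04,"twist": 0,"grip": 0},
  {"dx": 0,"dy": 0,"dz": 0.04,"twist": 0,"grip": 0},
  {"dx": 0,"dy": 0,"dz": 0.04,"twist": 0,"grip": 0},
  {"dx": 0,"dy": 0,"dz": 0.04,"twist": 0,"grip": 0},
  {"dx": 0,"dy": 0,"dz": 0,"twist": 0,"grip": 0},
])

```text
time_s: 5.3
tool_pos: [0.4678, 0.2472, 0.1312]
eef_rot: [-3.141, 0.001, -2.216]
force: [0.3, -0.1, -0.4]
grip_width: 0.522
grasp_force: 61.3
```

Call:
apply_moves([
  {"dx": 0,"dy": 0,"dz": 0.1,"twist": 0,"grip": 0},
  {"dx": 0,"dy": 0,"dz": 0.16,"twist": 0,"grip": 0},
  {"dx": 0,"dy": 0,"dz": 0.16,"twist": 0,"grip": 0},
  {"dx": 0,"dy": 0,"dz": 0.16,"twist": 0,"grip": 0},
  {"dx": 0,"dy": 0,"dz": 0.1,"twist": 0,"grip": 0},
])

```text
time_s: 5.8
tool_pos: [0.4678, 0.2472, 0.2139]
eef_rot: [-3.141, 0.001, -2.216]
force: [-0.2, 0.1, -0.3]
grip_width: 0.524
grasp_force: 61.3
```

Call:
apply_moves([
  {"dx": 0,"dy": 0,"dz": 0,"twist": 0,"grip": 0},
  {"dx": 0,"dy": 0,"dz": 0,"twist": 0,"grip": 0},
  {"dx": 0,"dy": 0,"dz": 0,"twist": 0,"grip": 0},
  {"dx": 0,"dy": 0,"dz": 0,"twist": 0,"grip": 0},
])

```text
time_s: 6.2
tool_pos: [0.4674, 0.247, 0.2113]
eef_rot: [3.141, -0.001, -2.216]
force: [-0.4, -0.2, -0.5]
grip_width: 0.527
grasp_force: 61.3
```

```bash
python3 - <<'E'
from h import *
p,d=ctrl.get_image('side'); q,_=ctrl.get_image('scene')
cv2.imwrite('pics/end.png',np.hstack([cv2.resize(p[90:220,130:260],(400,400)),cv2.resize(q[80:210,280:410],(400,400))]))
P=pts('side',d)
m=(p.sum(2)<120)&(np.hypot(P[...,0]-.467,P[...,1]-.2475)<.03)&(P[...,2]>.15)
print(np.percentile(P[m][:,2],[1,5,50,95])); print(ctrl.observe()['tool_pos'])
E
```

```text
[0.221327   0.22536    0.29973723 0.42340126]
[0.46749476 0.24709521 0.21154611]
```

View pics/end.png

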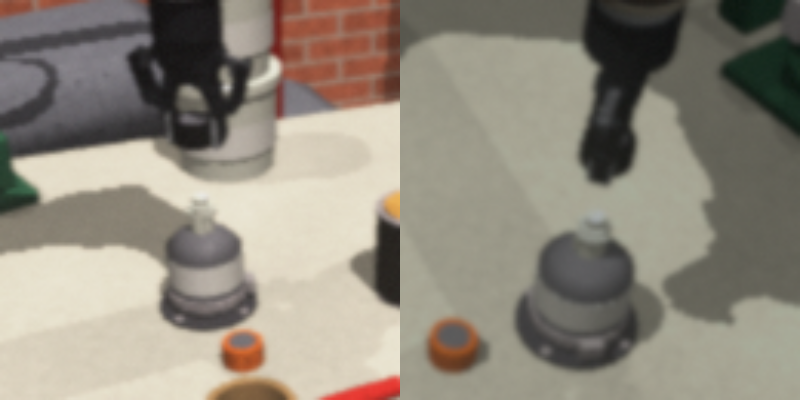

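The cap is off: the white neck shows at (200,205) in the left crop, and the cap is held level in the gripper at (195,130), about 8 cm above the mouth.

```bash
python3 -c "
from workcell import ctrl
print(ctrl.sign_off())"
```

```text
the job is handed in; nothing more can be done
None
```

The short bottle is open and the job is handed in: I pressed its cap about 7 mm, turned it 67° counter-clockwise and lifted it straight off, and the gripper still holds it level about 8 cm above the mouth.

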